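# Set a ware board over the slab edge for collection

## Robot

A 7-joint arm with a two-finger parallel gripper is mounted at the origin on the work surface. World frame = base frame: x ahead of the robot, y to its left, z up, the work surface at z = 0. Lengths are in m, angles in rad, forces in N, time in s.
With the tool pointing down it reaches from about 0.425 to 0.925 m from the base axis. Payload 6.8 kg.
Tool frame: the origin (TCP) lies on the centre line of the jaws, within the pads' length; the fingertips stand 19 mm ahead of it and the grasp point (between the pads) is the TCP; z points along the fingers, y is the line along which they close (so a half turn about z gives the same grasp; the last joint's range is limited). The gripper opens to 85 mm and grips with 20 to 120 N. Pads are 22 mm wide; open, the fingers measure 114 mm over their backs; the gripper's body (76 mm by 85 mm) begins 54 mm behind the grasp point. The pads swing forward as they close: fully open they stand 13 mm farther back than shut.
Start: joints at [1.089, 0.477, 0.022, 1.555, -0.011, 1.109, -0.083], TCP at [0.246, -0.628, 0.25] pointing down, gripper open.
Joint ranges: [-2.96, 2.96], [-0.34, 2.1], [-1.41, 1.46], [0.24, 2.44], [-1.37, 4.51], [0.17, 1.92], [-2.96, 2.96]. Speed limits (rad/s): [2.39, 2.39, 3.14, 3.14, 3.14, 3.14, 3.14].

## Interface

Orientations are given as a unit quaternion [w, x, y, z].
In Python, from station import sense, camera, close_job gives the robot as it stands.
- The arm moves only by the tool step_arm, never from a script. Its argument "plan" is a list of rows, each an object with "offset": the shift along the world's x, y, z in mm, a list of three; "turn": the turn, a rotation vector about the world's x, y, z in degrees, a list of three; "grip": the closure, from -1 (fully open) to 1 (shut), so that 0 is half open. In form: [{"offset": [tx, ty, tz], "turn": [wx, wy, wz], "grip": grip}, ...]. A call has 1 to 5 rows; each row shifts and turns the commanded pose from where the row before left it; what a row does not reach is not made up. A row lasts 1/8 s, in which the tool goes at most 62.5 mm and 10.7 degrees, less where a joint would pass 70% of its speed; a pose out of reach is approached as far as the arm can. A call is refused whole if a number of a shift passes 62.5 or a number of a turn 10.7, either way. A call with a gripper value outside its range is refused whole. The fingers move at their own pace and stop on an object; the grip force is fixed at half the most. Time passes only in rows, so rows that do not move let the fingers close. It gives the time, the measured TCP pose, the force, the opening and the grip force at its end, in the units of the state.
- sense(): the state, without advancing time (a new reading comes with each control period).
- camera(name): name is "scene" or "top" or "wrist"; returns a dict with "image" (480x640x3 uint8, blue, green, red), "fx", "fy", "cx", "cy" (pixels), "k1" (the pictures are not rectified: a ray, as slopes to the right and down, at radius r is drawn at 1 + k1 r^2 times it, then the intrinsics apply), "world_from_camera" (4x4, takes a point from camera to world coordinates); the wrist camera has in their place "mount" (4x4, takes a point from camera to tool coordinates, whose origin is the TCP and whose axes are the flange's). Camera axes: x right, y down, z forward; pixel columns grow to the right and rows downward; lengths in m; the calibration is good to about 2 mm. A picture is of the moment at which its call begins: read the wrist's pose just before it. There is no depth.
- close_job(): hands the job in; it is judged then, once.
The state is a dict: "time": time; "qpos": joint angles; "dq": joint speeds; "tau": joint torques, N m; "tcp_pos": TCP position; "tcp_rot": TCP orientation; "wrist_force": force on the tool from outside, world axes, zero at the start; "ft_torque": the same for the moment, N m; "opening": finger opening in m; "grasp_force": force on a finger pad.
Only numpy, scipy, OpenCV 4.12 (cv2) and the standard library are available. Lean on these libraries where they do the work, as an engineer would, in place of code of your own. Each camera call takes 0.05 s, during which the arm holds its last target. There are 200 camera calls.

## Task

Push the thin wooden ware board, with the dry unfired bird standing on it, across the plaster slab until it sticks out 40 mm past the slab's right-hand edge as the robot sees it, square to that edge, so that the next worker can get a hand under it. Slide it slowly with the fingertips only: never lift or tip the board and never touch the bird, which must stay standing on it. Leave the small mould, the brush pot and the spray bottle where they are.

Things in the scene. Friction and masses are not known exactly. Their poses are not given: they have to be found in the camera images.
- slab: Fixed plaster drying slab in a flush wooden frame: 360 mm along its x, 300 mm along its y, 50 mm high, flat top at z = 50 mm. Origin at the centre of its underside; z up. Its -y side is the right-hand edge as the robot sees it (it is turned by up to about 20 degrees).
- slab_edge (a point): Middle of the slab's right-hand (-y) top edge, at the height of the top; axes are the slab's: x along the edge, -y straight out over the edge.
- board: Loose thin brown wooden board flat on the slab: 140 mm along its x, 170 mm along its y, 10 mm thick, about 0.2 kg. Origin at the centre of its underside, z up. Its -y side (140 mm wide) leads towards the slab's right-hand edge; it starts turned by up to 12 degrees and roughly 25 to 95 mm short of that edge. It slides under a push of 1 to 5 N.
- board_lead (a point): Middle of the board's leading (-y) edge, at its underside, 85 mm from the board's origin.
- bird: Fragile grey-beige clay bird, loose, standing near the middle of the board on a round foot 52 mm across; 74 mm high, 58 mm wide, 90 mm from beak to tail, 0.12 kg. Origin at the centre of the foot's underside. At least 25 mm of bare board lies between the bird and the board's rear (+y) edge.
- mould: Small round two-part plaster mould, loose, 48 mm across and 48 mm high, standing on the slab near its far (+x) side; not to be moved. Origin at the centre of its underside.
- brush_pot: Terracotta pot with brushes, loose, 90 mm across and 100 mm high (200 mm with the brushes), on the table to the right of the slab; not to be moved. Origin at the centre of its underside.
- spray: White spray bottle with a teal head, loose, 72 mm across and 190 mm high, on the table to the left of the slab; not to be moved. Origin at the centre of its underside.
Mind the look-alikes: they are no part of the job. Of the things shaped like the board, the brown one is meant. There is more than one size of the bird; the job needs the smallest.

How it is judged:
At the end, for the whole second after the job is handed in: The board's leading edge is 31 to 49 mm past the slab's right-hand edge, square within 0.12 rad, its full width on the slab, flat and still; the bird stands upright within 50 mm of the board's centre; mould, brush pot and spray bottle are within 20 mm of their starts (y of board_lead in the frame of slab_edge between -0.049 and -0.031 m and angle between the y axis of board and the y axis of slab, either way round below 0.12 rad and x of board in the frame of slab between -0.11 and 0.11 m and height (world z) of board between 0.047 and 0.053 m and angle between board's own z axis and vertical below 0.03 rad and linear speed of each of board, bird below 0.01 m/s and z of bird in the frame of board below 0.014 m and angle between bird's own z axis and vertical below 0.1 rad and horizontal distance between bird and board below 0.05 m and distance of each of mould, brush_pot, spray from where it was at the start of the episode below 0.02 m); the robot touches nothing.
It fails at once if the board is lifted more than 6 mm, drops off the slab or is tipped (more than 0.08 rad) (height (world z) of board above 0.056 m or height (world z) of board below 0.044 m or angle between board's own z axis and vertical above 0.08 rad).
It fails at once if the board is shoved fast (more than 0.25 m/s) (linear speed of board above 0.25 m/s).
It fails at once if the robot touches the bird (contact force between bird and the fingers above 0.2 N or contact force between bird and the arm above 0.2 N).
It fails at once if the bird topples (tilts more than 0.3 rad) (angle between bird's own z axis and vertical above 0.3 rad).
It fails at once if the mould, the brush pot or the spray bottle is moved more than 20 mm (distance of any of mould, brush_pot, spray from where it was at the start of the episode above 0.02 m).
It also fails if it takes over 48 s, if anything falls off the work surface, if the arm or the gripper's body presses on something with over 40 N, if the wrist force passes 120 N, or if a joint passes its speed limit or range.

## Working session

There is one attempt and no reset: what is moved stays moved. The work goes in short steps, Python scripts to look and compute and a tool call to move; the robot and the scene stay as the last step left them, time stands still between calls to the robot, and variables do not carry over. Pictures are saved under pics/ and viewed, at most 10 in all, crops included, and the job is handed in when it is done.

Besides the shell and the picture viewer there is one more tool, called after "Emit:" as name(argument=value, ...) on one line, values as JSON. step_arm: Moves the arm, as the interface text tells. Its arguments: {"type":"object","properties":{"plan":{"type":"array"}},"required":["plan"]}

```bash
mkdir -p pics
cat > h.py <<'E'
import numpy as np, cv2, pickle
from station import sense, camera
def snap(n,f):
    s=sense(); c=camera(n); cv2.imwrite(f'pics/{f}.png',c['image']); c['s']=s; pickle.dump(c,open(f'pics/{f}.pkl','wb')); return c
def load(f): return pickle.load(open(f'pics/{f}.pkl','rb'))
def world(c,px,z):
    out=[]
    K=np.array([[c['fx'],0,c['cx']],[0,c['fy'],c['cy']],[0,0,1]]);D=np.array([c['k1'],0,0,0,0.])
    T=np.array(c['world_from_camera'])
    u=cv2.undistortPoints(np.array(px,float).reshape(-1,1,2),K,D)[:,0]
    for a in u:
        d=T[:3,:3]@np.array([a[0],a[1],1]); o=T[:3,3]
        out.append(o+d*(z-o[2])/d[2])
    return np.array(out)
E
python3 -c "
from h import *
c=snap('top','top0');print(c['world_from_camera'],c['k1'],c['fx']);c=snap('scene','scene0');print(c['world_from_camera']);print(sense())"
```

```text
[[-0.0154361  -0.99485759  0.10010047  0.36749539]
 [-0.99986205  0.01474431 -0.00764712  0.04301476]
 [ 0.00613189 -0.1002047  -0.99494795  1.30656013]
 [ 0.          0.          0.          1.        ]] -0.017315460091574305 467.0817768423158
[[-0.49495312  0.55070695 -0.67211849  1.27495104]
 [ 0.86874872  0.29828831 -0.39534763  0.51138079]
 [-0.0172356  -0.77958062 -0.62606469  0.78141556]
 [ 0.          0.          0.          1.        ]]
{'time': 0.1, 'qpos': array([ 1.08888904,  0.47770094,  0.02232588,  1.55633582, -0.01148845,
        1.10930046, -0.08309488]), 'dq': array([-0.00063214, -0.00136023, -0.0006216 , -0.00398758, -0.00113243,
       -0.00062725,  0.00132726]), 'tau': array([ 4.00024146e-03, -5.97759354e+01,  1.61338694e+00, -2.81956118e+01,
        1.27910654e-02,  5.01052142e-03, -1.26200712e-05]), 'tcp_pos': array([ 0.24630301, -0.62792654,  0.24944073]), 'tcp_rot': array([-7.80957601e-04,  9.82579764e-01,  1.85839593e-01, -2.08430887e-04]), 'wrist_force': array([0.24188078, 0.49659684, 0.28723428]), 'ft_torque': array([ 0.00076832,  0.02884468, -0.03858702]), 'grasp_force': 0.0, 'opening': 0.08551143521299867}
```

View pics/top0.png

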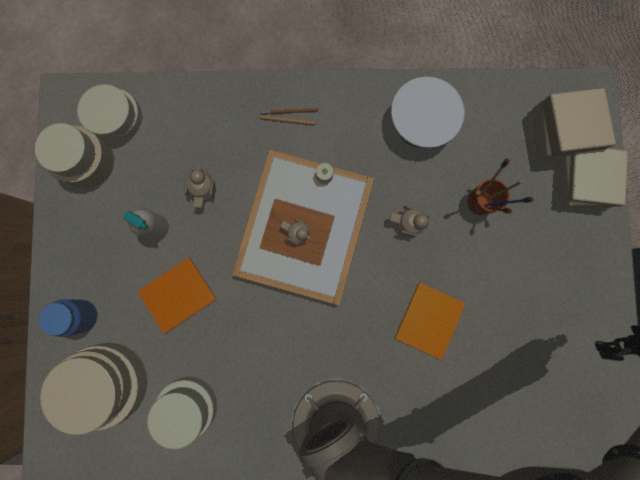

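View pics/scene0.png

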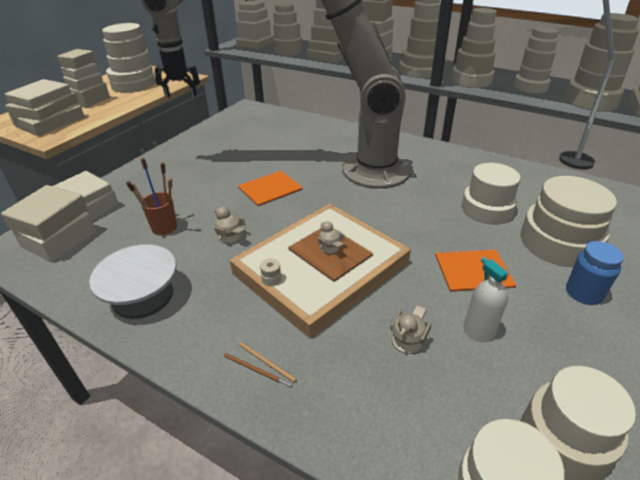

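The top view shows the slab at about (235–373, 150–303), the brown board centred near (297, 232) with the bird at (297, 232), and the mould at (324, 174). The robot's right is image right. I'll enlarge the slab.

```bash
python3 -c "
from h import *
i=load('top0')['image'][145:310,228:388];cv2.imwrite('pics/c0.png',cv2.resize(i,None,fx=3.6,fy=3.6,interpolation=cv2.INTER_CUBIC))"
```

```text
(no output)
```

View pics/c0.png

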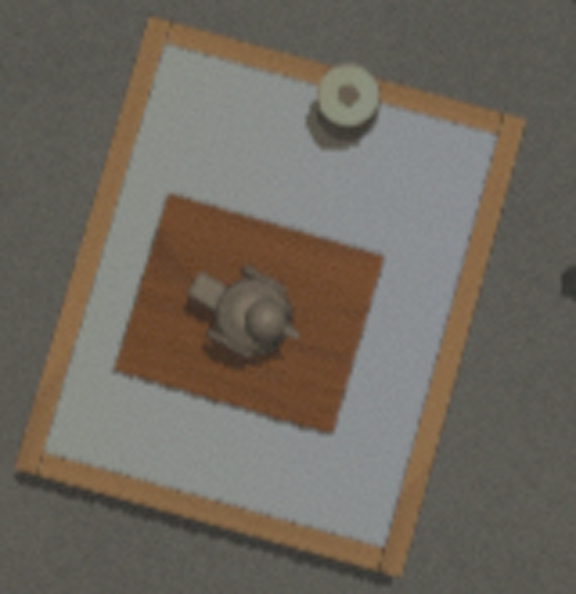

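The crop (3.6x, origin 228,145) shows slab corners (150,18), (524,120), (399,577), (17,472), board corners (168,195), (384,256), (333,434), (115,374), and the bird's foot near (250,318).

```bash
cat >> h.py <<'E'
def rigid(P,W):  # model P -> world W (2D)
    P=np.array(P,float);W=np.array(W)[:,:2];p=P.mean(0);w=W.mean(0)
    z=np.sum(((W-w)@[1,1j])*np.conj((P-p)@[1,1j]));a=np.angle(z)
    R=np.array([[np.cos(a),-np.sin(a)],[np.sin(a),np.cos(a)]]);t=w-R@p
    return a,R,t,np.linalg.norm(P@R.T+t-W,axis=1)
def boardpose(c,z=.06):
    i=c['image'].astype(int);b,g,r=i[...,0],i[...,1],i[...,2]
    m=((r>2.0*b)&(r<155)&(r>40)).astype(np.uint8)
    m[:,:228]=0;m[:,400:]=0;m[:145]=0;m[310:]=0
    return m
E
python3 -c "
from h import *
c=load('top0');f=lambda q:np.array(q)/3.6+[228,145]-.36
S=world(c,f([(150,18),(524,120),(399,577),(17,472)]),.05)
B=world(c,f([(168,195),(384,256),(333,434),(115,374)]),.06)
a,R,t,e=rigid([(.18,.15),(.18,-.15),(-.18,-.15),(-.18,.15)],S);print(a,t,e)
b,Rb,tb,eb=rigid([(.07,.085),(.07,-.085),(-.07,-.085),(-.07,.085)],B);print(b,tb,eb)
print('lead in edge',R.T@(Rb@[0,-.085]+tb-t)+[0,.15],'board in slab',R.T@(tb-t))
bird=world(c,f([(250,318)]),.09)[0,:2];print('bird in board',Rb.T@(bird-tb))
print('tail in board',Rb.T@(world(c,f([(190,295)]),.09)[0,:2]-tb),'rear mid',Rb@[0,.085]+tb)
m=world(c,f([(348,96)]),.098)[0,:2];print('mould slab',R.T@(m-t), m)
for p in [(f([(375,235)])[0])]:print(c['image'][int(p[1]),int(p[0])])
print([c['image'][y,x] for x,y in[(275,215),(310,250),(355,210),(360,270)]])
"
```

```text
-0.28488117944287805 [0.53281851 0.08148108] [0.00185457 0.00167809 0.00290816 0.00249161]
-0.2897642932863415 [0.51609642 0.09844899] [0.00082362 0.00072343 0.00137769 0.00083976]
lead in edge [-0.02123189  0.0765854 ] board in slab [-0.02081683  0.01158439]
bird in board [-0.0057073  -0.00309256]
tail in board [-0.00135974  0.04365537] rear mid [0.54038316 0.17990545]
mould slab [ 0.14963477 -0.01686304] [0.67168301 0.02324384]
[143 141 136]
[array([ 49,  69, 100], dtype=uint8), array([ 47,  74, 109], dtype=uint8), array([147, 141, 139], dtype=uint8), array([85, 92, 94], dtype=uint8)]
```

Lead edge is 77 mm inside the slab's edge and the board is already square to it, so a straight push of about 117 mm along (-0.28, -0.96) with both fingertips on the rear edge should do. I'll travel there high.

Emit:
step_arm(plan=[{"offset": [33,47,10],"turn": [0,0,3.3],"grip": -1},{"offset": [33,47,10],"turn": [0,0,3.3],"grip": -1},{"offset": [33,47,10],"turn": [0,0,3.3],"grip": -1},{"offset": [33,47,10],"turn": [0,0,3.3],"grip": -1},{"offset": [33,47,10],"turn": [0,0,3.3],"grip": -1}])

```text
time: 0.72
tcp_pos: [0.4122, -0.3916, 0.3004]
tcp_rot: [-0.0, 0.945, 0.326, -0.0]
wrist_force: [1.0, 0.1, -0.0]
opening: 0.0855
grasp_force: 0.0
```

Emit:
step_arm(plan=[{"offset": [33,47,0],"turn": [0,0,3.3],"grip": -1},{"offset": [33,47,0],"turn": [0,0,3.3],"grip": -1},{"offset": [8,57,0],"turn": [0,0,3.3],"grip": -1},{"offset": [8,57,0],"turn": [0,0,3.3],"grip": -1},{"offset": [8,57,0],"turn": [0,0,3.3],"grip": -1}])

```text
time: 1.35
tcp_pos: [0.5013, -0.1265, 0.3001]
tcp_rot: [-0.0, 0.889, 0.458, -0.0]
wrist_force: [1.5, -0.9, 0.5]
opening: 0.0855
grasp_force: 0.0
```

Emit:
step_arm(plan=[{"offset": [8,57,0],"turn": [0,0,3.3],"grip": -1},{"offset": [8,57,0],"turn": [0,0,3.3],"grip": -1},{"offset": [8,57,0],"turn": [0,0,3.3],"grip": -1},{"offset": [8,57,0],"turn": [0,0,3.3],"grip": -1},{"offset": [8,57,0],"turn": [0,0,2.8],"grip": -1}])

```text
time: 1.98
tcp_pos: [0.5414, 0.1581, 0.3001]
tcp_rot: [0.0, 0.817, 0.577, -0.0]
wrist_force: [0.6, -0.2, -0.4]
opening: 0.0853
grasp_force: 0.0
```

Emit:
step_arm(plan=[{"offset": [8,58,0],"turn": [-4.8,1.4,0],"grip": -1},{"offset": [0,0,0],"turn": [-4.8,1.4,0],"grip": -1},{"offset": [0,0,0],"turn": [0,0,0],"grip": -1}])

```text
time: 2.35
tcp_pos: [0.5489, 0.2167, 0.2992]
tcp_rot: [0.054, 0.813, 0.576, -0.069]
wrist_force: [0.7, -0.4, 1.5]
opening: 0.0853
grasp_force: 0.0
```

```bash
python3 -c "
from h import *
from scipy.spatial.transform import Rotation as Ro
s=sense();q=s['tcp_rot'];M=Ro.from_quat([*q[1:],q[0]]).as_matrix();print(s['time'],s['tcp_pos'],s['wrist_force'],M.round(3),s['qpos'].round(2))"
```

```text
2.35 [0.54887773 0.21668365 0.29919829] [ 0.65787909 -0.38652557  1.45985635] [[ 0.327  0.944 -0.05 ]
 [ 0.929 -0.331 -0.166]
 [-0.173  0.008 -0.985]] [-0.14  0.41 -0.54  1.6   0.31  1.34 -1.09]
```

Emit:
step_arm(plan=[{"offset": [0,0,-60],"turn": [0,0,3.0],"grip": -1},{"offset": [0,0,-60],"turn": [0,0,0],"grip": -1},{"offset": [0,0,-60],"turn": [0,0,0],"grip": -1},{"offset": [0,0,-35],"turn": [0,0,0],"grip": -1},{"offset": [0,0,0],"turn": [0,0,0],"grip": -1}])

```text
time: 2.98
tcp_pos: [0.5481, 0.2113, 0.083]
tcp_rot: [0.056, 0.799, 0.594, -0.069]
wrist_force: [-0.4, -0.2, -0.2]
opening: 0.0856
grasp_force: 0.0
```

```bash
python3 -c "
from h import *
c=snap('wrist','w1');snap('top','t1');s=snap('scene','s1')
a=s['image'][190:350,220:430];a=cv2.resize(a,(525,400))
b=load('t1')['image'][150:310,225:385];b=cv2.resize(b,(400,400))
cv2.imwrite('pics/m1.png',cv2.resize(np.hstack([a,b]),(800,346)))"
```

```text
(no output)
```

View pics/m1.png

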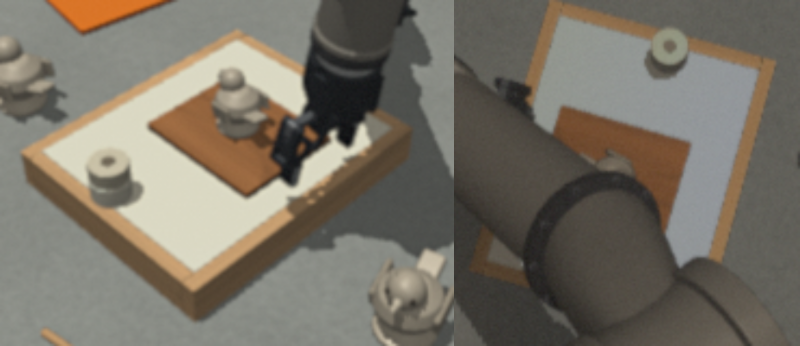

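View pics/w1.png

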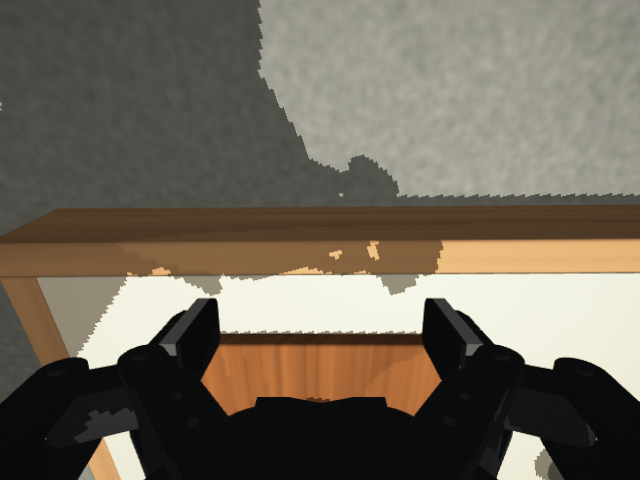

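The views show the fingers above bare slab behind the board's rear edge (wrist row 333, level in view, so square), well away from the bird. Now I'll feel for the slab gently.

Emit:
step_arm(plan=[{"offset": [0,0,-3],"turn": [0,0,0],"grip": -1},{"offset": [0,0,-3],"turn": [0,0,0],"grip": -1},{"offset": [0,0,-2],"turn": [0,0,0],"grip": -1},{"offset": [0,0,0],"turn": [0,0,0],"grip": -1}])

```text
time: 3.62
tcp_pos: [0.5494, 0.2146, 0.0772]
tcp_rot: [0.056, 0.799, 0.596, -0.067]
wrist_force: [-1.3, -0.2, 1.0]
opening: 0.0853
grasp_force: 0.0
```

Emit:
step_arm(plan=[{"offset": [0,0,-1],"turn": [0,0,0],"grip": -1},{"offset": [0,0,-1],"turn": [0,0,0],"grip": -1},{"offset": [0,0,0],"turn": [0,0,0],"grip": -1}])

```text
time: 4.0
tcp_pos: [0.5494, 0.2146, 0.0752]
tcp_rot: [0.056, 0.799, 0.595, -0.067]
wrist_force: [0.1, 0.3, -0.8]
opening: 0.0855
grasp_force: 0.0
```

Emit:
step_arm(plan=[{"offset": [0,0,-1],"turn": [0,0,0],"grip": -1},{"offset": [0,0,-1],"turn": [0,0,0],"grip": -1},{"offset": [0,0,0],"turn": [0,0,0],"grip": -1}])

```text
time: 4.38
tcp_pos: [0.5494, 0.2146, 0.0732]
tcp_rot: [0.056, 0.799, 0.595, -0.067]
wrist_force: [0.2, -0.1, -0.4]
opening: 0.0854
grasp_force: 0.0
```

Emit:
step_arm(plan=[{"offset": [0,0,-1],"turn": [0,0,0],"grip": -1},{"offset": [0,0,-1],"turn": [0,0,0],"grip": -1},{"offset": [0,0,0],"turn": [0,0,0],"grip": -1}])

```text
time: 4.75
tcp_pos: [0.5494, 0.2146, 0.0712]
tcp_rot: [0.056, 0.799, 0.595, -0.067]
wrist_force: [-0.2, -0.6, 0.4]
opening: 0.0857
grasp_force: 0.0
```

Emit:
step_arm(plan=[{"offset": [0,0,-1],"turn": [0,0,0],"grip": -1},{"offset": [0,0,0],"turn": [0,0,0],"grip": -1}])

```text
time: 5.0
tcp_pos: [0.5494, 0.2146, 0.0702]
tcp_rot: [0.056, 0.799, 0.595, -0.067]
wrist_force: [-0.0, -0.4, 0.1]
opening: 0.0853
grasp_force: 0.0
```

Emit:
step_arm(plan=[{"offset": [0,0,-1],"turn": [0,0,0],"grip": -1},{"offset": [0,0,-1],"turn": [0,0,0],"grip": -1},{"offset": [0,0,-1],"turn": [0,0,0],"grip": -1},{"offset": [0,0,0],"turn": [0,0,0],"grip": -1}])

```text
time: 5.5
tcp_pos: [0.5494, 0.2145, 0.0672]
tcp_rot: [0.056, 0.799, 0.595, -0.067]
wrist_force: [-0.1, 0.8, 0.6]
opening: 0.0855
grasp_force: 0.0
```

Emit:
step_arm(plan=[{"offset": [0,0,-1],"turn": [0,0,0],"grip": -1},{"offset": [0,0,-1],"turn": [0,0,0],"grip": -1},{"offset": [0,0,-1],"turn": [0,0,0],"grip": -1},{"offset": [0,0,0],"turn": [0,0,0],"grip": -1}])

```text
time: 6.0
tcp_pos: [0.5494, 0.2145, 0.0642]
tcp_rot: [0.056, 0.799, 0.595, -0.067]
wrist_force: [-1.0, 0.2, -0.1]
opening: 0.0854
grasp_force: 0.0
```

Emit:
step_arm(plan=[{"offset": [0,0,-1],"turn": [0,0,0],"grip": -1},{"offset": [0,0,-1],"turn": [0,0,0],"grip": -1},{"offset": [0,0,-1],"turn": [0,0,0],"grip": -1},{"offset": [0,0,0],"turn": [0,0,0],"grip": -1}])

```text
time: 6.5
tcp_pos: [0.5495, 0.2145, 0.0612]
tcp_rot: [0.056, 0.799, 0.595, -0.067]
wrist_force: [0.6, 1.0, 0.6]
opening: 0.0854
grasp_force: 0.0
```

Emit:
step_arm(plan=[{"offset": [0,0,-1],"turn": [0,0,0],"grip": -1},{"offset": [0,0,0],"turn": [0,0,0],"grip": -1}])

```text
time: 6.75
tcp_pos: [0.5494, 0.2145, 0.0602]
tcp_rot: [0.056, 0.799, 0.595, -0.067]
wrist_force: [-0.4, -0.8, -0.1]
opening: 0.0855
grasp_force: 0.0
```

Emit:
step_arm(plan=[{"offset": [0,0,-1],"turn": [0,0,0],"grip": -1},{"offset": [0,0,0],"turn": [0,0,0],"grip": -1}])

```text
time: 7.0
tcp_pos: [0.5495, 0.2145, 0.0592]
tcp_rot: [0.056, 0.799, 0.595, -0.067]
wrist_force: [-0.5, -0.2, 0.3]
opening: 0.0855
grasp_force: 0.0
```

Emit:
step_arm(plan=[{"offset": [0,0,-1],"turn": [0,0,0],"grip": -1},{"offset": [0,0,0],"turn": [0,0,0],"grip": -1}])

```text
time: 7.25
tcp_pos: [0.5494, 0.2146, 0.0582]
tcp_rot: [0.056, 0.799, 0.595, -0.067]
wrist_force: [-0.2, 0.2, 0.5]
opening: 0.0852
grasp_force: 0.0
```

Emit:
step_arm(plan=[{"offset": [0,0,-1],"turn": [0,0,0],"grip": -1},{"offset": [0,0,0],"turn": [0,0,0],"grip": -1}])

```text
time: 7.5
tcp_pos: [0.5495, 0.2147, 0.0575]
tcp_rot: [0.056, 0.799, 0.595, -0.067]
wrist_force: [-1.0, -1.2, 3.3]
opening: 0.0854
grasp_force: 1.1
```

Slab contact felt at TCP z 0.0576. Raise 1.5 mm and approach.

Emit:
step_arm(plan=[{"offset": [0,0,1.5],"turn": [0,0,0],"grip": -1},{"offset": [-1.4,-4.8,0],"turn": [0,0,0],"grip": -1},{"offset": [-1.4,-4.8,0],"turn": [0,0,0],"grip": -1},{"offset": [-1.1,-3.8,0],"turn": [0,0,0],"grip": -1},{"offset": [0,0,0],"turn": [0,0,0],"grip": -1}])

```text
time: 8.12
tcp_pos: [0.5455, 0.2006, 0.0588]
tcp_rot: [0.056, 0.799, 0.595, -0.067]
wrist_force: [0.6, -0.1, 0.8]
opening: 0.0856
grasp_force: 0.0
```

```bash
cat >> h.py <<'E'
from scipy.spatial.transform import Rotation as Ro
def st():
    s=sense();q=s['tcp_rot'];M=Ro.from_quat([*q[1:],q[0]]).as_matrix()
    a=-.285;R=np.array([[np.cos(a),-np.sin(a)],[np.sin(a),np.cos(a)]])
    print('t',s['time'],'tcp slab',(R.T@(s['tcp_pos'][:2]-[.5328,.0815])).round(4),'z',s['tcp_pos'][2],'yaw',np.arctan2(M[1,1],M[0,1]).round(3),'toolz',M[:,2].round(3),'roll',M[2,1].round(3),'F slab',(R.T@s['wrist_force'][:2]).round(1))
E
python3 -c "
from h import *
st()"
```

```text
t 8.125 tcp slab [-0.0213  0.1179] z 0.0587743857817781 yaw -0.289 toolz [-0.04  -0.169 -0.985] roll 0.01 F slab [0.6 0. ]
```

Centred on the board, square. Push slowly.

Emit:
step_arm(plan=[{"offset": [-0.6,-1.9,0],"turn": [0,0,0],"grip": -1},{"offset": [-0.6,-1.9,0],"turn": [0,0,0],"grip": -1},{"offset": [-0.6,-1.9,0],"turn": [0,0,0],"grip": -1},{"offset": [-0.6,-1.9,0],"turn": [0,0,0],"grip": -1},{"offset": [-0.6,-1.9,0],"turn": [0,0,0],"grip": -1}])

```text
time: 8.75
tcp_pos: [0.5426, 0.192, 0.0588]
tcp_rot: [0.056, 0.799, 0.595, -0.066]
wrist_force: [1.2, 2.7, -1.0]
opening: 0.0856
grasp_force: 1.0
```

Emit:
step_arm(plan=[{"offset": [-0.6,-1.9,0],"turn": [0,0,0],"grip": -1},{"offset": [-0.6,-1.9,0],"turn": [0,0,0],"grip": -1},{"offset": [-0.6,-1.9,0],"turn": [0,0,0],"grip": -1},{"offset": [-0.6,-1.9,0],"turn": [0,0,0],"grip": -1},{"offset": [-0.6,-1.9,0],"turn": [0,0,0],"grip": -1}])

```text
time: 9.38
tcp_pos: [0.5397, 0.1821, 0.0589]
tcp_rot: [0.056, 0.799, 0.595, -0.067]
wrist_force: [0.6, 2.2, -0.7]
opening: 0.0854
grasp_force: 1.1
```

```bash
python3 -c "
from h import *
st();s=snap('scene','s2');w=snap('wrist','w2')
a=cv2.resize(s['image'][190:350,220:430],(525,400));b=cv2.resize(w['image'],(533,400))
cv2.imwrite('pics/m2.png',cv2.resize(np.hstack([a,b]),(800,302)))"
```

```text
t 9.375 tcp slab [-0.0217  0.0985] z 0.05885500376797879 yaw -0.289 toolz [-0.04  -0.169 -0.985] roll 0.01 F slab [-0.1  2.3]
```

View pics/m2.png

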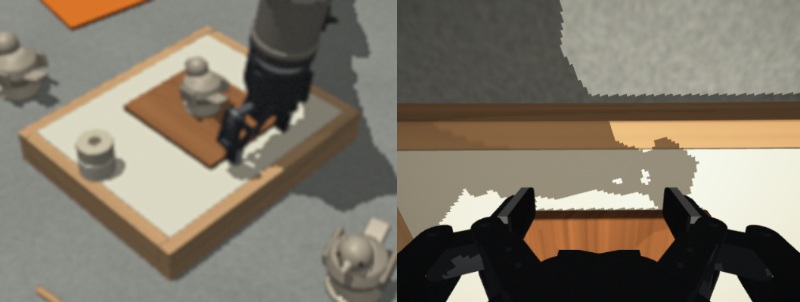

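Both fingertips are on the rear edge, 2.3 N along the push, and the board is sliding flat with the bird clear of the gripper. Continue.

Emit:
step_arm(plan=[{"offset": [-0.9,-3.1,0],"turn": [0,0,0],"grip": -1},{"offset": [-1,-3.6,0],"turn": [0,0,0],"grip": -1},{"offset": [-1,-3.6,0],"turn": [0,0,0],"grip": -1},{"offset": [-1,-3.6,0],"turn": [0,0,0],"grip": -1},{"offset": [-1,-3.6,0],"turn": [0,0,0],"grip": -1}])

```text
time: 10.1
tcp_pos: [0.5346, 0.1644, 0.0588]
tcp_rot: [0.056, 0.799, 0.595, -0.067]
wrist_force: [0.2, 1.9, -0.3]
opening: 0.0854
grasp_force: 1.2
```

Emit:
step_arm(plan=[{"offset": [-1,-3.6,0],"turn": [0,0,0],"grip": -1},{"offset": [-1,-3.6,0],"turn": [0,0,0],"grip": -1},{"offset": [-1,-3.6,0],"turn": [0,0,0],"grip": -1},{"offset": [-1,-3.6,0],"turn": [0,0,0],"grip": -1},{"offset": [-1,-3.6,0],"turn": [0,0,0],"grip": -1}])

```text
time: 10.72
tcp_pos: [0.5297, 0.1464, 0.0588]
tcp_rot: [0.056, 0.799, 0.595, -0.067]
wrist_force: [0.9, 2.8, -0.1]
opening: 0.0854
grasp_force: 1.2
```

Emit:
step_arm(plan=[{"offset": [-1,-3.6,0],"turn": [0,0,0],"grip": -1},{"offset": [-1,-3.6,0],"turn": [0,0,0],"grip": -1},{"offset": [-1,-3.6,0],"turn": [0,0,0],"grip": -1},{"offset": [-1,-3.6,0],"turn": [0,0,0],"grip": -1},{"offset": [-1,-3.6,0],"turn": [0,0,0],"grip": -1}])

```text
time: 11.35
tcp_pos: [0.5246, 0.1285, 0.0588]
tcp_rot: [0.056, 0.799, 0.595, -0.067]
wrist_force: [0.9, 3.3, 0.1]
opening: 0.0853
grasp_force: 1.3
```

Emit:
step_arm(plan=[{"offset": [-1,-3.6,0],"turn": [0,0,0],"grip": -1},{"offset": [-1,-3.6,0],"turn": [0,0,0],"grip": -1},{"offset": [-1,-3.6,0],"turn": [0,0,0],"grip": -1},{"offset": [-1,-3.6,0],"turn": [0,0,0],"grip": -1},{"offset": [-0.6,-1.9,0],"turn": [0,0,0],"grip": -1}])

```text
time: 11.98
tcp_pos: [0.52, 0.1121, 0.0588]
tcp_rot: [0.056, 0.799, 0.595, -0.067]
wrist_force: [1.0, 2.5, 0.3]
opening: 0.0854
grasp_force: 1.2
```

```bash
python3 -c "
from h import *
st();s=snap('top','t3')
cv2.imwrite('pics/c3.png',cv2.resize(s['image'][145:310,228:408],None,fx=3.6,fy=3.6,interpolation=cv2.INTER_CUBIC))"
```

```text
t 11.975 tcp slab [-0.0208  0.0258] z 0.05882191444028102 yaw -0.289 toolz [-0.04  -0.169 -0.985] roll 0.01 F slab [0.3 2.6]
```

View pics/c3.png

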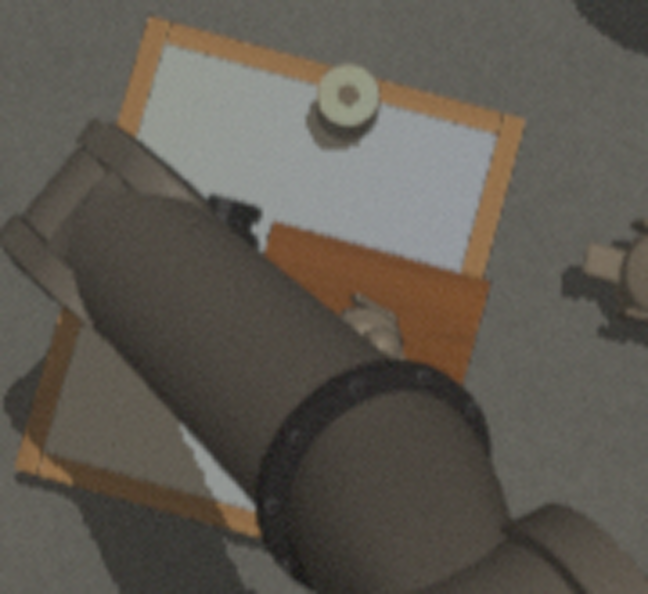

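The board's far corners are visible at crop (490,281) (leading) and (271,224) (rear), already slightly past the slab edge.

```bash
python3 -c "
from h import *
c=load('t3');f=lambda q:np.array(q)/3.6+[228,145]-.36
a=-.2849;R=np.array([[np.cos(a),-np.sin(a)],[np.sin(a),np.cos(a)]])
p=(world(c,f([(490,281),(271,224)]),.06)[:,:2]-[.5328,.0815])@R;print(p+[0,.15],p[0]-p[1])"
```

```text
[[ 0.05123635 -0.00472125]
 [ 0.0490226   0.16485403]] [ 0.00221375 -0.16957528]
```

Emit:
step_arm(plan=[{"offset": [-0.6,-2,0],"turn": [0,0,0],"grip": -1},{"offset": [-1,-3.6,0],"turn": [0,0,0],"grip": -1},{"offset": [-1,-3.6,0],"turn": [0,0,0],"grip": -1},{"offset": [-1,-3.6,0],"turn": [0,0,0],"grip": -1},{"offset": [-1,-3.6,0],"turn": [0,0,0],"grip": -1}])

```text
time: 12.65
tcp_pos: [0.5154, 0.0957, 0.0588]
tcp_rot: [0.056, 0.799, 0.595, -0.067]
wrist_force: [1.3, 2.4, -0.6]
opening: 0.0853
grasp_force: 1.2
```

Emit:
step_arm(plan=[{"offset": [-1,-3.6,0],"turn": [0,0,0],"grip": -1},{"offset": [-1,-3.6,0],"turn": [0,0,0],"grip": -1},{"offset": [-1,-3.6,0],"turn": [0,0,0],"grip": -1},{"offset": [-0.6,-2,0],"turn": [0,0,0],"grip": -1},{"offset": [0,0,0],"turn": [0,0,0],"grip": -1}])

```text
time: 13.28
tcp_pos: [0.5118, 0.0827, 0.0588]
tcp_rot: [0.056, 0.799, 0.595, -0.067]
wrist_force: [0.2, 1.2, -0.8]
opening: 0.0858
grasp_force: 0.5
```

```bash
python3 -c "
from h import *
st();s=snap('top','t4')
cv2.imwrite('pics/c4.png',cv2.resize(s['image'][165:265,308:408],None,fx=6,fy=6,interpolation=cv2.INTER_CUBIC))"
```

```text
t 13.275 tcp slab [-0.0205 -0.0048] z 0.058779085474497714 yaw -0.289 toolz [-0.04  -0.17  -0.985] roll 0.01 F slab [-0.1  1.2]
```

View pics/c4.png

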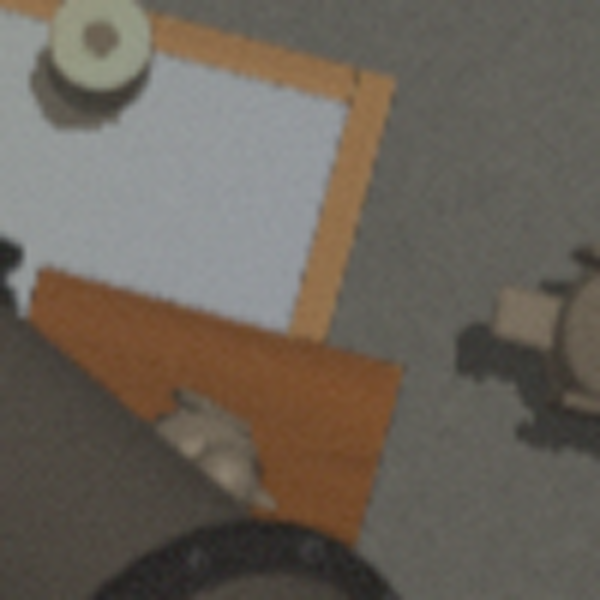

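The board overhangs the edge: leading corner (403,367), rear corner (36,267); slab edge runs from (396,78) to (327,340) in the crop (6x, origin 308,165).

```bash
python3 -c "
from h import *
c=load('t4');f=lambda q:np.array(q)/6+[308,165]-.42
a=-.2849;R=np.array([[np.cos(a),-np.sin(a)],[np.sin(a),np.cos(a)]])
g=lambda q,z:(world(c,f(q),z)[:,:2]-[.5328,.0815])@R+[0,.15]
print(g([(403,367),(36,267)],.06),g([(396,78),(327,340)],.05))"
```

```text
[[ 0.05114343 -0.03541846]
 [ 0.05087524  0.13547549]] [[1.80769264e-01 8.19141285e-04]
 [5.54572498e-02 1.07506638e-04]]
```

Overhang is about 36 mm; 4 mm more.

Emit:
step_arm(plan=[{"offset": [-0.6,-1.9,0],"turn": [0,0,0],"grip": -1},{"offset": [-0.5,-1.9,0],"turn": [0,0,0],"grip": -1},{"offset": [0,0,0],"turn": [0,0,0],"grip": -1},{"offset": [0,0,0],"turn": [0,0,0],"grip": -1}])

```text
time: 13.82
tcp_pos: [0.5107, 0.0792, 0.0588]
tcp_rot: [0.056, 0.799, 0.595, -0.067]
wrist_force: [0.3, 2.3, 0.8]
opening: 0.0853
grasp_force: 0.7
```

Emit:
step_arm(plan=[{"offset": [0.6,1.9,0],"turn": [0,0,0],"grip": -1},{"offset": [1.4,4.8,0],"turn": [0,0,0],"grip": -1},{"offset": [2.8,9.6,0],"turn": [0,0,0],"grip": -1},{"offset": [4.2,14.4,0],"turn": [0,0,0],"grip": -1},{"offset": [4.2,14.4,0],"turn": [0,0,0],"grip": -1}])

```text
time: 14.45
tcp_pos: [0.5243, 0.1261, 0.0588]
tcp_rot: [0.056, 0.798, 0.596, -0.066]
wrist_force: [0.5, -0.8, 0.6]
opening: 0.0856
grasp_force: 0.0
```

Emit:
step_arm(plan=[{"offset": [4.2,14.4,10],"turn": [0,0,0],"grip": -1},{"offset": [4.2,14.4,40],"turn": [0,0,0],"grip": -1},{"offset": [0,0,60],"turn": [0,0,0],"grip": -1},{"offset": [0,0,60],"turn": [0,0,0],"grip": -1},{"offset": [0,0,60],"turn": [0,0,0],"grip": -1}])

```text
time: 15.08
tcp_pos: [0.5321, 0.1542, 0.2917]
tcp_rot: [0.056, 0.798, 0.596, -0.066]
wrist_force: [1.0, -0.4, -0.9]
opening: 0.0855
grasp_force: 0.0
```

Emit:
step_arm(plan=[{"offset": [10,50,20],"turn": [0,0,0],"grip": -1},{"offset": [10,50,0],"turn": [0,0,0],"grip": -1},{"offset": [0,50,0],"turn": [0,0,0],"grip": -1},{"offset": [0,40,0],"turn": [0,0,0],"grip": -1},{"offset": [0,0,0],"turn": [0,0,0],"grip": -1}])

```text
time: 15.7
tcp_pos: [0.5502, 0.3483, 0.3091]
tcp_rot: [0.055, 0.797, 0.598, -0.066]
wrist_force: [-0.1, -0.6, 0.2]
opening: 0.0853
grasp_force: 0.0
```

```bash
python3 -c "
from h import *
st();s=snap('top','t5');q=snap('scene','s5')
cv2.imwrite('pics/c5.png',np.hstack([cv2.resize(s['image'][155:305,258:408],(450,450),interpolation=cv2.INTER_CUBIC),cv2.resize(q['image'][180:360,220:360],(350,450))]))"
```

```text
t 15.7 tcp slab [-0.0584  0.2609] z 0.3090517147131476 yaw -0.282 toolz [-0.04  -0.166 -0.985] roll 0.008 F slab [ 0.1 -0.6]
```

View pics/c5.png

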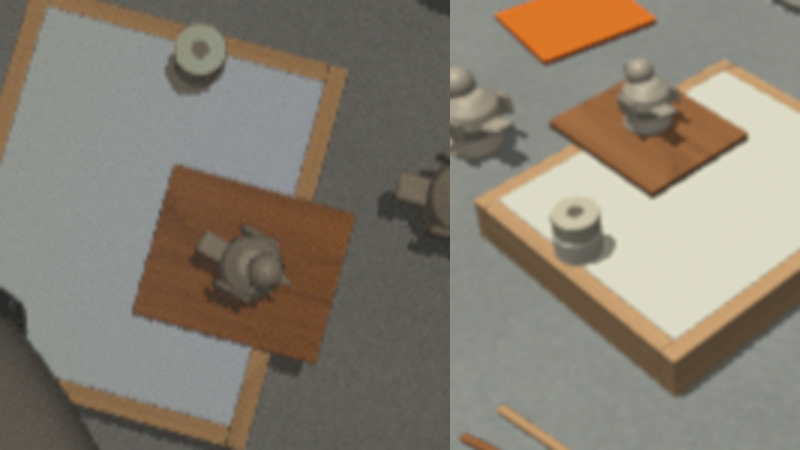

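The board is flat with the bird upright at its middle. In the crop (3x, origin 258,155), the board corners are (176,165), (355,214), (314,361), (133,314), and the slab edge runs from (347,71) to (241,447).

```bash
python3 -c "
from h import *
c=load('t5');f=lambda q:np.array(q)/3+[258,155]-.33
B=world(c,f([(176,165),(355,214),(314,361),(133,314)]),.06)
b,Rb,tb,eb=rigid([(.07,.085),(.07,-.085),(-.07,-.085),(-.07,.085)],B)
a=-.2849;R=np.array([[np.cos(a),-np.sin(a)],[np.sin(a),np.cos(a)]])
print(b-a,R.T@(Rb@[0,-.085]+tb-[.5328,.0815])+[0,.15],eb)
print((world(c,f([(347,71),(241,447)]),.05)[:,:2]-[.5328,.0815])@R+[0,.15])"
```

```text
0.0009544273475276532 [-0.01771687 -0.03984773] [0.00248355 0.00129249 0.00334716 0.00124753]
[[ 0.1785433   0.00092354]
 [-0.17619744  0.00481914]]
```

Overhang is 40 mm, square within 0.001 rad. Handing in.

```bash
python3 -c "
from station import close_job
print(close_job())"
```

```text
the job is handed in; nothing more can be done
None
```

I pushed the board until it overhangs the slab's right-hand edge by about 40 mm by camera measurement (the limits are 31 to 49 mm), square to it, with the bird upright near its middle; the job is handed in, but no verdict came back.

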